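Unbolt and open the long stock box

TASK

On the packing bench stand two steel stock boxes with sliding lids. On the longer box, draw the bolt fully back out of its staple, then slide its lid fully open, over the fixed cover, and let go.

Things in the scene. Friction and masses are not known exactly. Their poses are not given: they have to be found in the camera images.
- long_box_bolt_grip (a point): On the axis of the long box's bolt knob, 10 mm below its top. Knob: upright round steel post, 16 mm diameter, 42 mm tall, top 153 mm above the bench; guide loop beside it (20 mm nearer the box) reaches 122 mm. Axes are the box's, z up: +x along the box from sliding lid to fixed cover; +y points outward from the bolt's side, the way the bolt is drawn back.
- long_box_bolt (a joint): Travel of the bolt in m: 0 shut (its tongue stands in the staple on the lid and holds the lid), 0.035 fully drawn back at its stop. The tongue leaves the staple at 0.023. It takes 2 to 3 N to move and stays where it is left.
- long_box_lid_grip (a point): Middle of the long box's lid handle, 12 mm below its top. Handle: black upright bar, 70 mm long (y), 14 mm thick (x), top 141 mm above the bench, lid face 99 mm. Axes as the box: +x is the way the lid opens. Grey box fixed to the bench, 320 x 160 x 90 mm (the other: 220 x 130 x 70). All shut, the bolt knob is 75 mm in +x and 114 mm in +y from the handle.
- long_box_lid (a joint): Travel of the lid in m: 0 shut, 0.12 fully open at its stop. It takes 3 to 5 N to move, stays where it is left, and has only a few mm of play while the bolt is shut.

How it is judged:
By the outcome, as a careful person would: the job done as asked, in the order asked, and still so for the second after the job is handed in, with the robot touching nothing.
It also fails if it takes over 42 s, if anything falls off the work surface, if the arm or the gripper's body presses on something with over 40 N, if the wrist force passes 120 N, or if a joint passes its speed limit or range.

ROBOT

A 7-joint arm with a two-finger parallel gripper is mounted at the origin on the work surface. World frame = base frame: x ahead of the robot, y to its left, z up, the work surface at z = 0. Lengths are in mm, angles in rad, forces in N, time in s.
With the tool pointing down it reaches from about 400 to 850 mm from the base axis. Payload 4.5 kg.
Tool frame: the origin (TCP) lies midway between the tips of the shut fingers; the grasp point (between the pads) lies arm.hold_point_z behind it (arm.hold_point_z is the distance from the TCP to the grasp point, in mm); z points along the fingers, y is the direction in which the jaws open and shut (so a half turn about z gives the same grasp; the last joint's range is limited). The gripper opens to 85 mm and grips with 20 to 120 N. Pads are 22 mm wide; open, the fingers measure 114 mm over their backs; the gripper's body (76 mm by 85 mm) begins 54 mm behind the grasp point. The pads swing forward as they close: fully open they stand 13 mm farther back than shut.
Start: joints at [1.341, 0.689, -0.195, 1.565, 0.157, 0.902, -0.215], TCP at [162.998, -603.395, 231.317] pointing down, gripper open.
Joint ranges: [-3.01, 3.01], [-0.46, 2.08], [-1.47, 1.51], [0.13, 2.56], [-1, 4.14], [0.04, 2.09], [-2.66, 2.66]. Speed limits (rad/s): [2.57, 2.57, 3.14, 3.14, 3.14, 3.14, 3.14].

INTERFACE

Orientations are given as a unit quaternion [x, y, z, w].
In Python, from plant import arm gives the robot as it stands.
- The arm moves only by the tool servo_tool, never from a script. Its argument "commands" is one flat list of numbers, 7 for each row, row after row: the gripper command: -1 is shut, 1 is fully open, values between are in proportion, then the shift along the world's x, y, z in mm, then the turn, a rotation vector about the world's x, y, z in rad. In form: [jaw, x, y, z, ax, ay, az, jaw, x, y, z, ax, ay, az, ...]. A call has 1 to 20 rows; each row is the pose to reach, as a shift and turn from the pose commanded when the call began; what a row does not reach only later rows make up. A row lasts 1/10 s, in which the tool goes at most 50 mm and 8.59 degrees, less where a joint would pass 70% of its speed; a pose out of reach is approached as far as the arm can. A call with a gripper value outside its range is refused whole. The fingers move at their own pace and stop on an object; the grip force is fixed at half the most. Time passes only in rows, so rows that repeat a pose let the fingers close. It gives the time, the measured TCP pose, the force and the opening at its end, in the units of the state.
- arm.get_obs(): the state, without advancing time (a new reading comes with each control period).
- arm.capture(name): name is "side" or "top" or "wrist"; returns a dict with "frame" (420x560x3 uint8, red, green, blue), "range_z" (420x560 float32, mm along the optical axis (not along the pixel's ray), 0 where there is no reading), "vertical_fov" (degrees; the focal length in pixels is half the picture's height over the tangent of half this angle, whatever the lens; pixels are square), "cx", "cy" (the principal point, pixels), "extrinsics" (4x4, takes a point from camera to world coordinates). Camera axes: x right, y up, looking along -z (the intrinsics and any distortion apply to the point x, -y, -z); pixel columns grow to the right and rows downward; lengths in mm; the calibration is good to about 2 mm. A picture is of the moment at which its call begins.
- arm.close_job(): hands the job in, once; it reports no verdict.
The state is a dict: "time": time; "joints": joint angles; "dq": joint speeds; "joint_torque": joint torques, N m; "tool_pos": TCP position; "ee_rot": TCP orientation; "wrist_force": force on the tool from outside, world axes, zero at the start; "moment": the same for the moment, N m; "width": finger opening in mm.
Only numpy, scipy, OpenCV 4.12 (cv2) and the standard library are available. Lean on these libraries where they do the work, as an engineer would, in place of code of your own. Each camera call takes 0.05 s, during which the arm holds its last target. There are 200 camera calls.

## Working session

There is one attempt and no reset: what is moved stays moved. The work goes in short steps, Python scripts to look and compute and a tool call to move; the robot and the scene stay as the last step left them, time stands still between calls to the robot, and variables do not carry over. Pictures are saved under pics/ and viewed, about 8 in all and at most 12, crops included, and the job is handed in when it is done.

Besides the shell and the picture viewer there is one more tool, called after "Call:" as name(argument=value, ...), one argument or row to a line, values as JSON. servo_tool: Moves the arm, as the interface text tells. Its arguments: {"type":"object","properties":{"commands":{"type":"array"}},"required":["commands"]}

```bash
ls; mkdir -p pics
cat > h.py <<'E'
import numpy as np, cv2
from plant import arm
def cap(n):
    c=arm.capture(n); return c
def world(c):
    h,w=c["range_z"].shape; f=h/2/np.tan(np.radians(c["vertical_fov"])/2)
    u,v=np.meshgrid(np.arange(w),np.arange(h)); z=c["range_z"].astype(float)
    P=np.stack([(u-c["cx"])/f*z,-(v-c["cy"])/f*z,-z,np.ones_like(z)],-1)
    W=(P@np.array(c["extrinsics"]).T)[...,:3]; W[z==0]=np.nan; return W
def save(c,p): cv2.imwrite(p,cv2.cvtColor(c["frame"],cv2.COLOR_RGB2BGR))
E
python3 - <<'E'
from h import *
c=cap("top"); save(c,"pics/top1.png"); np.save("top1.npy",world(c))
print({k:v for k,v in c.items() if k not in("frame","range_z")})
o=arm.get_obs(); print(o, arm.hold_point_z)
E
```

```text
pics
{'vertical_fov': 43.71747886337916, 'cx': 273.86942775395954, 'cy': 209.10464021356592, 'extrinsics': array([[-1.84525236e-02,  9.98736073e-01, -4.67521189e-02,
         4.55804171e+02],
       [-9.99652537e-01, -1.75487526e-02,  1.96684094e-02,
         6.56462570e-02],
       [ 1.88231086e-02,  4.70988061e-02,  9.98712868e-01,
         9.67104579e+02],
       [ 0.00000000e+00,  0.00000000e+00,  0.00000000e+00,
         1.00000000e+00]])}
{'time': 0.05, 'joints': array([ 1.34078985,  0.68996283, -0.19453564,  1.56636239,  0.15733498,
        0.90250307, -0.21513052]), 'dq': array([-0.00097494, -0.00262298, -0.00025847, -0.00241662, -0.0004681 ,
       -0.00073998, -0.00205669]), 'joint_torque': array([-3.62807383e-03, -5.41125083e+01, -1.27311230e+00, -1.59184813e+01,
        9.54514544e-03,  4.06418752e-03, -2.00697059e-08]), 'tool_pos': array([ 162.75512705, -602.75757682,  230.49292076]), 'ee_rot': array([ 9.91306735e-01,  1.31567896e-01, -1.95236857e-04, -8.98282963e-04]), 'wrist_force': array([-0.05051242, -0.11801336,  0.04928005]), 'moment': array([ 0.02445424, -0.02823146,  0.00707397]), 'width': 85.05029554092421} 18.700000000000003
```

View pics/top1.png

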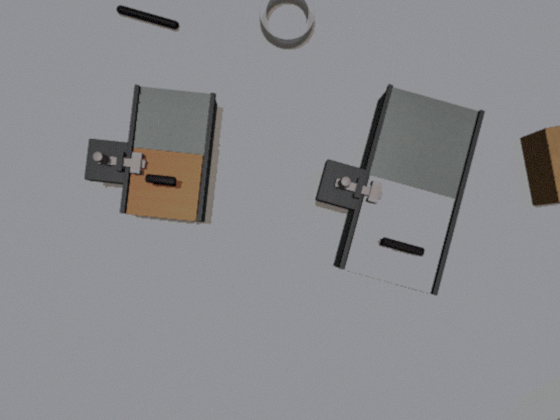

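The longer box is on the right (white lid), with its handle at about (402,247) and its bolt knob at (345,183). The shorter box is on the left (orange lid).

Run:
```python
import numpy as np
W=np.load("top1.npy")
def reg(r0,r1,c0,c1,zl,zh):
    p=W[r0:r1,c0:c1].reshape(-1,3); p=p[(p[:,2]>zl)&(p[:,2]<zh)]; return p
h=reg(225,270,370,435,122,150); k=reg(165,205,325,365,140,165)
for n,p in(("h",h),("k",k)):
    print(n,len(p),p.mean(0).round(1),p.min(0).round(1),p.max(0).round(1))
d=h[:,:2]-h[:,:2].mean(0); u=np.linalg.svd(d,full_matrices=False)[2][0]; print("handle dir",u,np.degrees(np.arctan2(u[1],u[0])))
l=reg(200,280,370,440,85,110); print(np.median(l,0))
# angle consistency from knob-handle offset
v=k.mean(0)[:2]-h.mean(0)[:2]; print(v,np.hypot(*v),np.degrees(np.arctan2(v[1],v[0])-np.arctan2(114,75)))
```

```text
h 388 [ 431.3 -217.7  140.9] [ 416.  -251.5  134.1] [ 445.7 -184.3  144.8]
k 92 [ 534.7 -127.2  152.3] [ 527.6 -134.5  140.1] [ 542.4 -120.3  156.8]
handle dir [0.28532015 0.95843227] 73.42201336762183
[ 446.40122782 -234.34242201   99.89411197]
[103.31132518  90.53147026] 137.36512300189838 -15.43128527699406
```

Call:
servo_tool(
  commands=[1,93,119,0,0,0,0.257,1,93,119,0,0,0,0.257,1,93,119,0,0,0,0.257,1,93,119,0,0,0,0.257,1,186,238,0,0,0,0.514,1,186,238,0,0,0,0.514,1,186,238,0,0,0,0.514,1,279,357,0,0,0,0.771,1,279,357,0,0,0,0.771,1,279,357,0,0,0,0.771,1,372,476,0,0,0,1.028,1,372,476,0,0,0,1.028,1,372,476,0,0,0,1.028,0,372,476,0,0,0,1.028,0,372,476,0,0,0,1.028,0,372,476,0,0,0,1.028],
)

```text
time: 1.65
tool_pos: [533.9, -128.9, 230.8]
ee_rot: [0.799, 0.601, -0.001, -0.0]
wrist_force: [-0.8, -0.6, -0.7]
width: 43.9
```

Run:
```python
from h import *
c=cap("wrist"); save(c,"pics/w1.png"); np.save("w1.npy",world(c))
o=arm.get_obs(); print({k:np.round(o[k],3) for k in("time","joints","tool_pos","ee_rot","wrist_force","width")})
print(c["extrinsics"])
W=world(c); m=(W[...,2]>147)&(W[...,2]<165); 
n,l,s,ce=cv2.connectedComponentsWithStats(m.astype(np.uint8))
for i in range(1,n):
    if s[i,4]>80: p=W[l==i]; print(s[i],p.mean(0).round(1),p.min(0).round(1),p.max(0).round(1))
m=(W[...,2]>130)&(W[...,2]<147)
n,l,s,ce=cv2.connectedComponentsWithStats(m.astype(np.uint8))
for i in range(1,n):
    if s[i,4]>300: p=W[l==i]; print("h",s[i],p.mean(0).round(1),cv2.minAreaRect(p[:,:2].astype(np.float32)))
```

```text
{'time': np.float64(1.7), 'joints': array([ 0.418,  0.614, -0.436,  1.788,  0.342,  0.817, -0.468]), 'tool_pos': array([ 533.733, -129.372,  230.874]), 'ee_rot': array([ 0.799,  0.601, -0.001, -0.   ]), 'wrist_force': array([ 0.227, -1.316,  0.334]), 'width': np.float64(42.857)}
[[ 9.60638414e-01  2.64734011e-01  8.42005998e-02  5.54889829e+02]
 [-2.77798381e-01  9.16941553e-01  2.86437161e-01 -5.60577117e+01]
 [-1.37737002e-03 -2.98553331e-01  9.54391959e-01  3.74635074e+02]
 [ 0.00000000e+00  0.00000000e+00  0.00000000e+00  1.00000000e+00]]
[275 211  24  25 474] [ 537.7 -127.4  154.2] [ 529.8 -135.7  147. ] [ 545.1 -120.5  156.5]
```

View pics/w1.png

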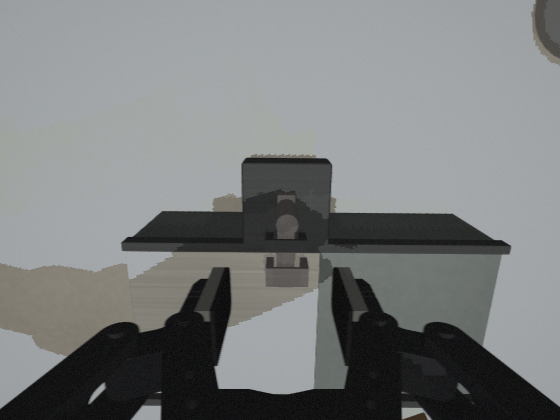

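The knob is at (287,222), midway between the pads, and the box edges line up with the image, so the yaw is right. I'll descend and grip.

Call:
servo_tool(
  commands=[0,3,2,-40,0,0,0,0,3,2,-75,0,0,0,0,3,2,-95,0,0,0,0,3,2,-107,0,0,0,0,3,2,-107,0,0,0,0,3,2,-107,0,0,0,-1,3,2,-107,0,0,0,-1,3,2,-107,0,0,0,-1,3,2,-107,0,0,0,-1,3,2,-107,0,0,0,-1,3,2,-107,0,0,0,-1,3,2,-107,0,0,0],
)

```text
time: 2.9
tool_pos: [538.8, -125.6, 125.5]
ee_rot: [0.799, 0.602, 0.001, 0.001]
wrist_force: [-1.7, -0.6, 6.7]
width: 14.2
```

Call:
servo_tool(
  commands=[-1,1.4,4.8,0,0,0,0,-1,2.8,9.6,0,0,0,0,-1,4.1,14.4,0,0,0,0,-1,5.5,19.2,0,0,0,0,-1,6.9,24,0,0,0,0,-1,8.3,28.8,0,0,0,0,-1,9.4,32.7,0,0,0,0,-1,9.9,34.6,0,0,0,0,-1,9.9,34.6,0,0,0,0,-1,9.9,34.6,0,0,0,0],
)

```text
time: 3.9
tool_pos: [548.1, -94.4, 125.5]
ee_rot: [0.799, 0.601, -0.001, 0.002]
wrist_force: [-0.4, -5.6, 7.0]
width: 14.3
```

Call:
servo_tool(
  commands=[-1,0.6,2,0,0,0,0,-1,1.1,4,0,0,0,0,-1,1.1,4,0,0,0,0,-1,1.1,4,0,0,0,0],
)

```text
time: 4.3
tool_pos: [548.1, -94.2, 125.4]
ee_rot: [0.8, 0.6, -0.004, 0.004]
wrist_force: [-2.7, -12.5, 8.5]
width: 14.0
```

Call:
servo_tool(
  commands=[-1,-1.1,-4,0,0,0,0,0,-1.1,-4,0,0,0,0,0,-1.1,-4,0,0,0,0,0,-1.1,-4,0,0,0,0,0,-1.1,-4,0,0,0,0,0,-1.1,-4,30,0,0,0,0,-1.1,-4,65,0,0,0,0,-1.1,-4,100,0,0,0,0,-35,-40,100,0,0,0,0,-65,-75,100,0,0,0,0,-95,-108,100,0,0,0,0,-116,-130,100,0,0,0,0,-116,-130,100,0,0,0,0,-116,-130,100,0,0,0,0,-116,-130,100,0,0,0],
)

```text
time: 5.8
tool_pos: [434.2, -215.6, 224.4]
ee_rot: [0.798, 0.603, 0.001, 0.0]
wrist_force: [0.2, 1.0, 0.0]
width: 42.8
```

Run:
```python
from h import *
c=cap("wrist"); save(c,"pics/w2.png"); W=world(c)
t=cap("top"); save(t,"pics/top2.png"); T=world(t)
o=arm.get_obs(); print({k:np.round(o[k],3) for k in("time","tool_pos","ee_rot","wrist_force","width")})
for nm,W in(("w",W),("t",T)):
  for lo,hi in((147,165),(130,147)):
    m=(W[...,2]>lo)&(W[...,2]<hi); n,l,s,ce=cv2.connectedComponentsWithStats(m.astype(np.uint8))
    for i in range(1,n):
      if s[i,4]>60: p=W[l==i]; print(nm,lo,s[i],p.mean(0).round(1),cv2.minAreaRect(p[:,:2].astype(np.float32)))
cv2.imwrite("pics/w2t.png",np.hstack([cv2.resize(cv2.imread("pics/w2.png"),(400,300)),cv2.resize(cv2.imread("pics/top2.png")[120:270,300:500],(400,300))]))
```

```text
{'time': np.float64(5.9), 'tool_pos': array([ 434.178, -215.499,  224.387]), 'ee_rot': array([0.798, 0.603, 0.001, 0.   ]), 'wrist_force': array([-0.039, -0.542,  0.191]), 'width': np.float64(43.08)}
w 130 [ 271  177   22   98 1960] [ 433.9 -216.8  141.7] ((433.3559875488281, -218.85284423828125), (69.31461334228516, 14.014991760253906), 73.36997985839844)
t 147 [320 171  11  11  86] [544.5 -96.8 153.4] ((544.8858032226562, -96.71101379394531), (14.444108009338379, 15.32720947265625), 44.204105377197266)
t 130 [ 92 152  11  10  80] [583.5 263.4 133.7] ((583.7260131835938, 263.8384704589844), (15.167447090148926, 14.62768268585205), 89.08707427978516)
t 130 [380 238  38  18 330] [ 432.8 -212.7  141.1] ((432.59228515625, -214.45938110351562), (60.97819137573242, 14.070243835449219), 73.29557037353516)
```

View pics/w2t.png

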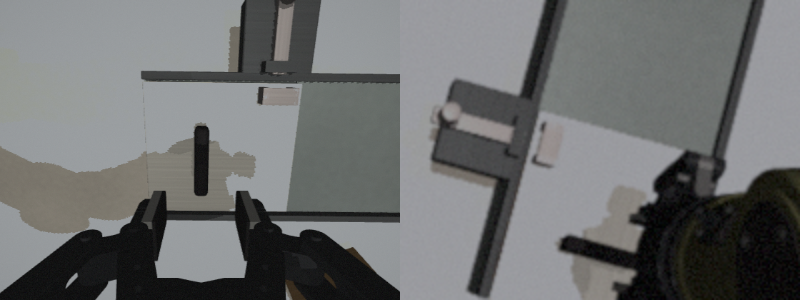

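The bolt tongue is clear of the staple and the lid handle is in view. The knob moved only about 32 mm by camera and TCP, against a 35 mm stop, so I'll go back and check it with the wrist camera at close range.

Call:
servo_tool(
  commands=[0,30,32,0,0,0,0,0,60,64,0,0,0,0,0,90,96,0,0,0,0,0,112,120,0,0,0,0,0,112,120,0,0,0,0,0,112,120,0,0,0,0,0,112,120,0,0,0,0],
)

```text
time: 6.6
tool_pos: [544.2, -97.6, 224.0]
ee_rot: [0.799, 0.602, -0.001, -0.0]
wrist_force: [1.0, -1.1, 0.1]
width: 42.7
```

Run:
```python
from h import *
W=world(cap("wrist")); o=arm.get_obs(); print(o["tool_pos"].round(1),o["time"])
W1=np.load("w1.npy")
for w in(W1,W):
    m=(w[...,2]>147)&(w[...,2]<165); n,l,s,ce=cv2.connectedComponentsWithStats(m.astype(np.uint8))
    for i in range(1,n):
      if s[i,4]>80:
        p=w[l==i]; p=p[p[:,2]>150]; print(s[i],p.mean(0).round(1),cv2.minEnclosingCircle(p[:,:2].astype(np.float32)))
```

```text
[544.1 -98.  224.1] 6.65
[275 211  24  25 474] [ 537.6 -127.7  154.5] ((537.3869018554688, -128.3098602294922), 7.843533039093018)
[273 214  25  26 499] [546.9 -96.6 154.5] ((546.6199340820312, -97.2770767211914), 7.8345627784729)
```

Call:
servo_tool(
  commands=[0,2,0,-40,0,0,0,0,2,0,-75,0,0,0,0,2,0,-97,0,0,0,0,2,0,-97,0,0,0,-1,2,0,-97,0,0,0,-1,2,0,-97,0,0,0,-1,2,0,-97,0,0,0,-1,2,0,-97,0,0,0],
)

```text
time: 7.45
tool_pos: [547.4, -97.1, 128.9]
ee_rot: [0.799, 0.602, 0.0, 0.001]
wrist_force: [-2.7, -1.0, 7.1]
width: 14.0
```

Call:
servo_tool(
  commands=[-1,0.6,2,0,0,0,0,-1,1.1,4,0,0,0,0,-1,1.7,6,0,0,0,0,-1,2.2,8,0,0,0,0,-1,2.8,10,0,0,0,0,-1,2.8,10,0,0,0,0,-1,2.8,10,0,0,0,0],
)

```text
time: 8.15
tool_pos: [547.4, -96.8, 128.6]
ee_rot: [0.801, 0.599, -0.006, 0.004]
wrist_force: [-5.6, -16.1, 10.0]
width: 14.2
```

Re-gripped and pulled with 16 N: the bolt moved only 0.3 mm, so it is hard against its stop. Now the lid.

Call:
servo_tool(
  commands=[-1,-2.8,-10,0,0,0,0,-1,-2.8,-10,0,0,0,0,0,-2.8,-10,0,0,0,0,0,-2.8,-10,0,0,0,0,0,-2.8,-10,0,0,0,0,0,-2.8,-10,30,0,0,0,0,-2.8,-10,65,0,0,0,0,-2.8,-10,97,0,0,0,0,-35,-42,97,0,0,0,0,-65,-75,97,0,0,0,0,-95,-108,97,0,0,0,0,-116,-131,97,0,0,0,0,-116,-131,97,0,0,0,0,-116,-131,97,0,0,0],
)

```text
time: 9.55
tool_pos: [433.9, -218.0, 224.4]
ee_rot: [0.799, 0.601, 0.0, 0.0]
wrist_force: [0.6, 0.5, -0.2]
width: 42.4
```

Call:
servo_tool(
  commands=[0,0,0,-40,0,0,0,0,0,0,-80,0,0,0,0,0,0,-105,0,0,0,0,0,0,-113,0,0,0,0,0,0,-113,0,0,0,-1,0,0,-113,0,0,0,-1,0,0,-113,0,0,0,-1,0,0,-113,0,0,0,-1,0,0,-113,0,0,0,-1,0,0,-113,0,0,0],
)

```text
time: 10.55
tool_pos: [434.9, -217.9, 112.7]
ee_rot: [0.799, 0.602, 0.001, 0.001]
wrist_force: [0.1, 1.1, 6.2]
width: 12.8
```

Call:
servo_tool(
  commands=[-1,5,-1.5,0,0,0,0,-1,11,-3.3,0,0,0,0,-1,18,-5.4,0,0,0,0,-1,26,-7.8,0,0,0,0,-1,34,-10.2,0,0,0,0,-1,42,-12.5,0,0,0,0,-1,50,-14.9,0,0,0,0,-1,58,-17.3,0,0,0,0,-1,66,-19.7,0,0,0,0,-1,74,-22.1,0,0,0,0,-1,82,-24.5,0,0,0,0,-1,90,-26.8,0,0,0,0,-1,98,-29.2,0,0,0,0,-1,105,-31.3,0,0,0,0,-1,111,-33.1,0,0,0,0,-1,115,-34.3,0,0,0,0,-1,117,-34.9,0,0,0,0,-1,117,-34.9,0,0,0,0,-1,117,-34.9,0,0,0,0],
)

```text
time: 12.45
tool_pos: [548.2, -251.6, 112.7]
ee_rot: [0.799, 0.602, -0.001, -0.002]
wrist_force: [-7.0, 4.1, 12.6]
width: 13.1
```

Call:
servo_tool(
  commands=[-1,1.9,-0.6,0,0,0,0,-1,3.8,-1.1,0,0,0,0,-1,5.7,-1.7,0,0,0,0,-1,5.7,-1.7,0,0,0,0,-1,5.7,-1.7,0,0,0,0,-1,5.7,-1.7,0,0,0,0],
)

```text
time: 13.05
tool_pos: [548.1, -251.6, 112.6]
ee_rot: [0.799, 0.602, -0.006, -0.006]
wrist_force: [-19.3, 8.3, 24.1]
width: 13.0
```

The lid is hard against its stop. I'll relax the push, let go, retreat, then check.

Call:
servo_tool(
  commands=[-1,-3,0.9,0,0,0,0,-1,-6,1.8,0,0,0,0,0,-6.5,2,0,0,0,0,0,-7.5,2.2,0,0,0,0,0,-7.5,2.2,0,0,0,0,0,-7.5,2.2,0,0,0,0,0,-7.5,2.2,30,0,0,0,0,-7.5,2.2,65,0,0,0,0,-7.5,2.2,100,0,0,0,0,-7.5,2.2,125,0,0,0,0,-7.5,2.2,125,0,0,0,0,-7.5,2.2,125,0,0,0],
)

```text
time: 14.25
tool_pos: [549.1, -252.4, 236.4]
ee_rot: [0.799, 0.602, 0.0, 0.0]
wrist_force: [0.2, -0.5, -1.8]
width: 42.5
```

Run:
```python
from h import *
c=cap("wrist"); save(c,"pics/w3.png"); W=world(c); t=cap("top"); save(t,"pics/t3.png"); T=world(t)
o=arm.get_obs(); print({k:np.round(o[k],3) for k in("time","tool_pos","wrist_force","width")})
for nm,W in(("w",W),("t",T)):
  for lo,hi in((147,165),(130,147)):
    m=(W[...,2]>lo)&(W[...,2]<hi); n,l,s,ce=cv2.connectedComponentsWithStats(m.astype(np.uint8))
    for i in range(1,n):
      if s[i,4]>60: p=W[l==i]; print(nm,lo,s[i],p.mean(0).round(1),cv2.minAreaRect(p[:,:2].astype(np.float32)))
cv2.imwrite("pics/c3.png",np.hstack([cv2.resize(cv2.imread("pics/w3.png"),(400,300)),cv2.resize(cv2.imread("pics/t3.png")[80:305,300:500],(267,300))]))
```

```text
{'time': np.float64(14.35), 'tool_pos': array([ 548.096, -252.131,  234.978]), 'wrist_force': array([0.368, 0.455, 0.254]), 'width': np.float64(42.751)}
w 130 [ 270  170   20   94 1772] [ 548.1 -250.7  141.7] ((547.6835327148438, -252.6615447998047), (68.99262237548828, 13.38253116607666), 73.37102508544922)
t 147 [321 172  11  10  82] [543.7 -98.6 153.7] ((543.4402465820312, -98.65174102783203), (15.206074714660645, 14.341801643371582), 83.31571960449219)
t 130 [ 92 152  11  10  81] [583.5 263.3 133.6] ((583.386962890625, 263.2174072265625), (15.123003959655762, 14.258889198303223), 53.70857620239258)
t 130 [399 166  40  17 317] [ 546.8 -245.3  140.7] ((546.3687744140625, -248.52783203125), (61.96544647216797, 14.462101936340332), 73.03167724609375)
```

View pics/c3.png

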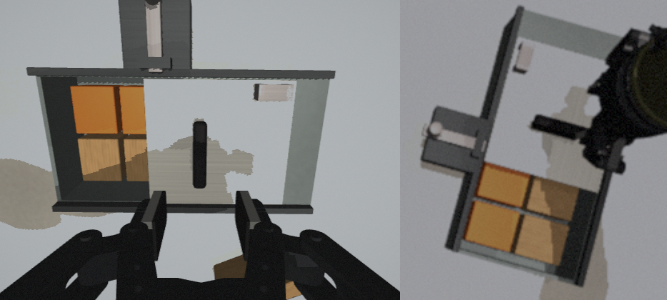

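The lid is fully open: the handle travelled 119 mm and the orange contents are exposed. The top camera puts the knob about 2 mm closer in than before, so I'll check it up close.

Call:
servo_tool(
  commands=[0,0,40,0,0,0,0,0,0,80,0,0,0,0,0,-2,120,0,0,0,0,0,-3,155,-8,0,0,0,0,-3,155,-12,0,0,0,0,-3,155,-12,0,0,0,0,-3,155,-12,0,0,0],
)

```text
time: 15.05
tool_pos: [545.5, -98.7, 223.4]
ee_rot: [0.799, 0.601, -0.001, -0.0]
wrist_force: [0.1, 0.9, 0.5]
width: 42.7
```

Run:
```python
from h import *
W=world(cap("wrist")); o=arm.get_obs(); print(o["tool_pos"].round(1),o["time"])
for w in(np.load("w1.npy"),W):
    m=(w[...,2]>147)&(w[...,2]<165); n,l,s,ce=cv2.connectedComponentsWithStats(m.astype(np.uint8))
    for i in range(1,n):
      if s[i,4]>80:
        p=w[l==i]; p=p[p[:,2]>150]; print(s[i],p.mean(0).round(1),cv2.minEnclosingCircle(p[:,:2].astype(np.float32)))
```

```text
[545.7 -99.  223.7] 15.1
[275 211  24  25 474] [ 537.6 -127.7  154.5] ((537.3869018554688, -128.3098602294922), 7.843533039093018)
[270 216  25  26 498] [546.3 -98.3 154.5] ((546.0899658203125, -99.00740814208984), 7.921402454376221)
```

The bolt came back about 2 mm while I was releasing it. I'll push the knob outward from its inner side with shut fingers, so that withdrawing can't drag it.

Call:
servo_tool(
  commands=[-1,-7,-24,0,0,0,0,-1,-7,-24,0,0,0,0,-1,-7,-24,0,0,0,0,-1,-7,-24,0,0,0,0,-1,-7,-24,0,0,0,0,-1,-7,-24,-40,0,0,0,-1,-7,-24,-75,0,0,0,-1,-7,-24,-94,0,0,0,-1,-7,-24,-94,0,0,0,-1,-7,-24,-94,0,0,0],
)

```text
time: 16.1
tool_pos: [539.5, -120.6, 130.7]
ee_rot: [0.798, 0.602, 0.0, 0.0]
wrist_force: [0.3, -0.0, 0.4]
width: -0.5
```

Call:
servo_tool(
  commands=[-1,0.6,1.9,0,0,0,0,-1,1.1,3.8,0,0,0,0,-1,1.7,5.7,0,0,0,0,-1,2.3,7.7,0,0,0,0,-1,2.9,9.6,0,0,0,0,-1,2.9,9.6,0,0,0,0,-1,2.9,9.6,0,0,0,0],
)

```text
time: 16.8
tool_pos: [541.6, -115.3, 131.2]
ee_rot: [0.799, 0.601, -0.002, 0.002]
wrist_force: [-2.0, -8.0, 5.9]
width: -0.4
```

Call:
servo_tool(
  commands=[-1,0.6,2,0,0,0,0,-1,1.2,4,0,0,0,0,-1,1.8,6,0,0,0,0,-1,1.8,6,0,0,0,0,-1,1.8,6,0,0,0,0,-1,1.8,6,0,0,0,0],
)

```text
time: 17.4
tool_pos: [541.6, -115.0, 131.2]
ee_rot: [0.801, 0.599, -0.005, 0.004]
wrist_force: [-4.3, -16.2, 8.9]
width: 0.0
```

Call:
servo_tool(
  commands=[-1,-2.5,-8,0,0,0,0,-1,-5,-17,0,0,0,0,-1,-5,-17,0,0,0,0,-1,-5,-17,35,0,0,0,-1,-5,-17,70,0,0,0,-1,-5,-17,94,0,0,0,0,2.3,8.4,94,0,0,0,0,2.3,8.4,94,0,0,0,0,2.3,8.4,94,0,0,0,0,2.3,8.4,94,0,0,0],
)

```text
time: 18.4
tool_pos: [545.5, -97.3, 223.7]
ee_rot: [0.798, 0.602, -0.001, -0.0]
wrist_force: [-0.0, 0.7, -0.8]
width: 42.7
```

Run:
```python
from h import *
c=cap("wrist"); W=world(c); save(c,"pics/w4.png"); o=arm.get_obs(); print(o["tool_pos"].round(1),o["time"],o["width"])
for w in(np.load("w1.npy"),W):
    m=(w[...,2]>147)&(w[...,2]<165); n,l,s,ce=cv2.connectedComponentsWithStats(m.astype(np.uint8))
    for i in range(1,n):
      if s[i,4]>80:
        p=w[l==i]; p=p[p[:,2]>150]; print(s[i],p.mean(0).round(1),cv2.minEnclosingCircle(p[:,:2].astype(np.float32)))
```

```text
[545.5 -97.7 223.7] 18.45 42.85022565669831
[275 211  24  25 474] [ 537.6 -127.7  154.5] ((537.3869018554688, -128.3098602294922), 7.843533039093018)
[271 215  25  27 500] [546.8 -96.5 154.5] ((546.6689453125, -97.23161315917969), 7.875489234924316)
```

View pics/w4.png

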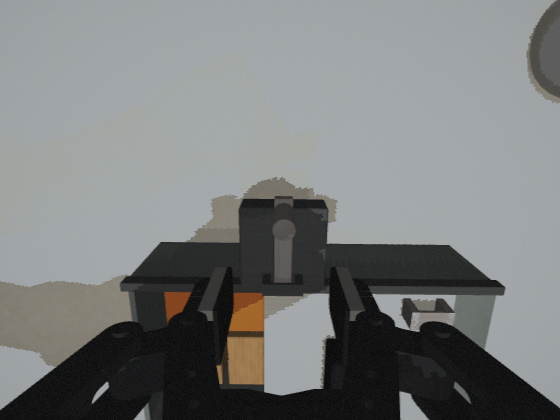

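The knob, at (284,229), is back at its farthest measured position. The tongue is clear and the lid is still over the fixed cover. Handing in.

```bash
python3 -c "
from plant import arm
print(arm.close_job())"
```

```text
the job is handed in; nothing more can be done
None
```

I drew the long box's bolt back to its stop, slid the lid open over the fixed cover to its stop, let go and handed in at about 18.5 s. The gripper was held clear above the bolt, touching nothing.

- **Lid:** the handle moved 119 mm by wrist camera (118 mm by the arm's own reading) against a nominal 120 mm. It did not move when pushed with about 20 N sideways, and the last pictures show it still open.
- **Bolt:** this check disagreed. The knob's travel measured about 32.5 mm, not the nominal 35 mm. It did not move further under about 16 N, though it needs only 2 to 3 N, so I took it to be at its stop. The tongue is well clear of the staple.
- **Bolt correction:** my second release dragged the bolt back about 2 mm before the lid was opened. After opening the lid, I pushed the bolt back to its stop with shut fingers, and a last measurement confirmed it.
- **Forces:** the highest wrist force reported was about 32 N, while holding the lid against its stop.

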